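# Open the service bay of the jar-test stirrer's power unit

### The arm

A 6-joint arm with a two-finger parallel gripper is mounted at the origin on the work surface. World frame = base frame: x ahead of the robot, y to its left, z up, the work surface at z = 0. Lengths are in m, angles in rad, forces in N, time in s.
With the tool pointing down it reaches from about 0.15 to 0.775 m from the base axis. Payload 6.1 kg.
Tool frame: the origin (TCP) lies midway between the tips of the shut fingers; the grasp point (between the pads) lies manip.hold_point_z behind it (manip.hold_point_z is the distance from the TCP to the grasp point, in m); z points along the fingers, x is the direction in which the jaws open and shut, and the axes are right-handed (so a half turn about z gives the same grasp; the last joint's range is limited). The gripper opens to 85 mm and grips with 20 to 120 N. Pads are 22 mm wide; open, the fingers measure 114 mm over their backs; the gripper's body (76 mm by 85 mm) begins 54 mm behind the grasp point. The pads swing forward as they close: fully open they stand 13 mm farther back than shut.
Start: joints at [-1.321, 0.126, -0.04, 1.405, 0, 1.571], TCP at [0.13, -0.509, 0.231] pointing down, gripper open.
Joint ranges: [-2.72, 2.72], [-0.95, 1.95], [-1.27, 1.35], [-1.78, 2.02], [-1.46, 1.47], [-3.14, 3.14]. Speed limits (rad/s): [2.39, 2.39, 3.01, 3.14, 3.14, 3.14].

### API

Orientations are given as a unit quaternion [x, y, z, w].
In Python, from rig import manip gives the robot as it stands.
- The arm moves only by the tool move_arm, never from a script. Its argument "moves" is a list of rows, each an object with "offset": the shift along the tool's x, y, z scaled (see below), a list of three; "twist": the turn about the tool's z scaled (see below). A call has 1 to 5 rows; each row shifts and turns the commanded pose from where the row before left it, along the tool's axes as they then stand; what a row does not reach is not made up. The controller multiplies each number of a shift by 1 m and each number of a turn by 2 rad. A row lasts 1/12 s, in which the tool goes at most 41.7 mm and 7.16 degrees, less where a joint would pass 70% of its speed; a pose out of reach is approached as far as the arm can. A call with a number of a shift or a turn outside -1 to 1 is refused whole. A call with a gripper value outside its range is refused whole. "jaw" is the opening, from 0 (shut) to 1 (fully open), set as the call begins (left out, the last holds). The fingers move at their own pace and stop on an object; "force" is the grip in N (left out, the last holds). Time passes only in rows, so rows that do not move let the fingers close. It gives the time, the measured TCP pose, the force and the opening at its end, in the units of the state.
- manip.get_obs(): the state, without advancing time (a new reading comes with each control period).
- manip.camera(name): name is "side" or "top" or "wrist"; returns a dict with "image" (384x512x3 uint8, blue, green, red), "depth" (384x512 float32, m along the optical axis (not along the pixel's ray), 0 where there is no reading), "fx", "fy", "cx", "cy" (pixels), "R" (3x3) and "t" (3): a world point X has camera coordinates R X + t; the wrist camera has in their place "T_tool_cam" (4x4, takes a point from camera to tool coordinates, whose origin is the TCP and whose axes are the tool frame's). Camera axes: x right, y down, z forward; pixel columns grow to the right and rows downward; lengths in m; the calibration is good to about 2 mm. A picture is of the moment at which its call begins: read the wrist's pose just before it.
- manip.close_job(): hands the job in, once; it reports no verdict.
The state is a dict: "time": time; "qpos": joint angles; "joint_velocities": joint speeds; "joint_torque": joint torques, N m; "eef_pos": TCP position; "eef_rot": TCP orientation; "wrist_force": force on the tool from outside, world axes, zero at the start; "ft_torque": the same for the moment, N m; "gripper_width": finger opening in m.
Only numpy, scipy, OpenCV 4.12 (cv2) and the standard library are available. Lean on these libraries where they do the work, as an engineer would, in place of code of your own. Each camera call takes 0.05 s, during which the arm holds its last target.

### The job

Open up the stirrer's power unit: turn its two captive thumbscrews anticlockwise to their stops, one after the other, while the cover is still in place, then lift the cover straight off, set it down gently, right way up and flat in the empty steel tray, and let go of it. Leave the loose vial and the vial rack standing where they are.

Things in the scene. Friction and masses are not known exactly. Their poses are not given: they have to be found in the camera images.
- unit: Power unit: off-white box 210 (x) x 260 (y) x 70 mm high, fixed to the bench. Origin: centre of its underside, on the bench; z up. The dark control panel with two knobs is on its -x face. The cover sits centred on its top, the cover's axes along the unit's.
- cover_handle (a point): Middle of the black bar of the cover's bow handle; x along the bar, z up. The bar is 64 mm long (x), 10 mm wide (y), 10 mm high, clear underneath by 27 mm except for two 8 mm posts 27 mm either side of the middle. The point lies 56 mm above the lower edge of the cover's skirt and 32 mm above the plate's top; in place it is 126 mm above the bench.
- screw_a_grip (a point): Grip point of thumbscrew A on its axis, 24 mm above the plate (118 mm above the bench in place), 38 mm (+x) and 62 mm (+y) from the cover's middle. Its steel head is an upright flat wing 30 mm long, 9 mm thick, from 4 to 34 mm above the plate, on a 16 mm collar. The point turns with the screw: x along the wing, y across the 9 mm, z up.
- screw_a (a joint): Turn of thumbscrew A in rad, anticlockwise from above: 0 tight, 1.4 the loose stop. Starts at 0 to 0.25, stays where left, takes about 0.06 N m. At 0 the wing lies 1.4 rad clockwise of the cover's x axis (roughly across the handle bar); at 1.4 it is parallel to the bar. A tongue on its foot holds the cover down until about 1.1.
- screw_b_grip (a point): Grip point of thumbscrew B, the same as A, at 38 mm (-x) and 62 mm (-y) from the middle of the cover, in the cover's axes.
- screw_b (a joint): Turn of thumbscrew B in rad, exactly as for A.
- tray_in (a point): Centre of the inner floor (3 mm above the bench) of a shallow open tray of bare steel, 200 (x) x 250 (y) x 20 mm outside, walls 3 mm, fixed to the bench; its axes are the tray's, z up. The cover fits in with its x axis along the tray's (either way round), with about 30 mm to spare on each side.
- vial: Small glass vial with a white cap, 24 mm diameter, 52 mm high, standing behind the unit (on its +x side); origin at its underside.
- rack: Grey rack of ten capped vials, 80 x 170 mm, 70 mm high, loose; origin at its underside.
- cover: The cover: loose grey painted metal plate 130 (x) x 180 (y) mm with a skirt turned down all round, 24 mm high in all, 0.35 to 0.6 kg with its two screws, which stay in it. Origin: centre of the skirt's lower edge, z up, x along the handle. A 13 mm rim on the unit stands inside the skirt with 2.5 mm play, so lift it 20 mm straight up before moving it sideways.
Mind the look-alikes: they are no part of the job. What is shaped like the cover but pink is not meant.

How it is judged:
On the way, in this order (a step that is already met when the one before it is completed fails the run):
1. one thumbscrew has been turned loose (past 1.2 rad), the cover still seated (value of joint any of screw_a, screw_b above 1.2 rad and z of cover_handle in the frame of unit below 0.132 m), for 0.1 s.
2. both thumbscrews are loose (past 1.2 rad), the cover still seated (value of joint each of screw_a, screw_b above 1.2 rad and z of cover_handle in the frame of unit below 0.132 m), for 0.1 s.
3. the cover is lifted clear of the unit (30 mm or more), roughly level (z of cover_handle in the frame of unit above 0.156 m and angle between cover_handle's own z axis and vertical below 0.35 rad), for 0.1 s.
At the end, for the whole second after the job is handed in: The cover lies right way up and flat (within 0.05 rad) on the floor of the tray, its handle within 60 mm of the tray's middle along each of the tray's axes and 50 to 61 mm above the tray's floor, at rest and released (x of cover_handle in the frame of tray_in between -0.06 and 0.06 m and y of cover_handle in the frame of tray_in between -0.06 and 0.06 m and z of cover_handle in the frame of tray_in between 0.05 and 0.061 m and angle between cover_handle's own z axis and vertical below 0.05 rad and linear speed of cover below 0.02 m/s); the robot touches nothing.
It fails at once if the cover is dropped (falls faster than 0.5 m/s with no finger on it) (linear speed of cover above 0.5 m/s and contact force between the fingers and cover below 0.2 N).
It fails at once if the vial or the vial rack is shifted by more than 30 mm or tipped (distance of any of vial, rack from where it was at the start of the episode above 0.03 m or angle between any of vial, rack's own z axis and vertical above 0.5 rad).
It also fails if it takes over 61 s, if anything falls off the work surface, if the arm or the gripper's body presses on something with over 40 N, if the wrist force passes 120 N, or if a joint passes its speed limit or range.

## Working session

There is one attempt and no reset: what is moved stays moved. The work goes in short steps, Python scripts to look and compute and a tool call to move; the robot and the scene stay as the last step left them, time stands still between calls to the robot, and variables do not carry over. Pictures are saved under pics/ and viewed, and the job is handed in when it is done.

Besides the shell and the picture viewer there is one more tool, called after "Request:" as a command line: name --argument value ..., lists and objects as JSON in quotes. move_arm: Moves the arm, as the interface text tells. Its arguments: {"type":"object","properties":{"moves":{"type":"array","items":{"type":"object","properties":{"offset":{"type":"array","items":{"type":"number"}},"twist":{"type":"number"}}}},"jaw":{"type":"number"},"force":{"type":"number"}},"required":["moves"]}

```bash
mkdir -p pics; ls
cat > h.py <<'E'
import numpy as np, cv2
from rig import manip
from scipy.spatial.transform import Rotation as Ro
def snap(name,fn):
    o=manip.get_obs(); c=manip.camera(name)
    cv2.imwrite(f'pics/{fn}.png',c['image']); 
    np.savez(f'{fn}.npz',pos=o['eef_pos'],rot=o['eef_rot'],**{k:np.array(v) for k,v in c.items()})
    return c
def load(fn): return dict(np.load(f'{fn}.npz'))
def pix(c,u,v,z=None):
    """world point of pixel; z=None uses depth, else plane world z"""
    d=np.array([(u-c['cx'])/c['fx'],(v-c['cy'])/c['fy'],1.])
    if 'R' in c: R=c['R'].T; o=-R@c['t']
    else:
        T=np.eye(4);T[:3,:3]=Ro.from_quat(c['rot']).as_matrix();T[:3,3]=c['pos'];T=T@c['T_tool_cam'];R=T[:3,:3];o=T[:3,3]
    w=R@d
    if z is None: return o+w*float(c['depth'][int(round(v)),int(round(u))])
    return o+w*(z-o[2])/w[2]
E
python3 - <<'E'
from h import *
for n in ['top','side','wrist']: snap(n,n+'0')
o=manip.get_obs(); print(o, manip.hold_point_z)
E
```

```text
pics
{'time': 0.15, 'qpos': array([-1.32099857e+00,  1.26261812e-01, -4.03662923e-02,  1.40539923e+00,
       -4.15722128e-05,  1.57082907e+00]), 'joint_velocities': array([ 0.00025119, -0.0018344 ,  0.00289614,  0.00018232,  0.00022626,
        0.00100015]), 'joint_torque': array([ 6.87615156e-04, -4.36282182e+01,  3.53146577e+01,  1.36454336e-02,
        5.44902457e-05,  2.40623922e-05]), 'eef_pos': array([ 0.12969521, -0.50840615,  0.23070112]), 'eef_rot': array([ 7.89675827e-01, -6.13524009e-01, -4.98812418e-04, -3.61195237e-04]), 'wrist_force': array([-0.2447316 ,  0.29675402, -0.35944332]), 'ft_torque': array([-0.02883278,  0.00413816, -0.00651482]), 'gripper_width': 0.08546689039198004} 0.0187
```

View pics/top0.png

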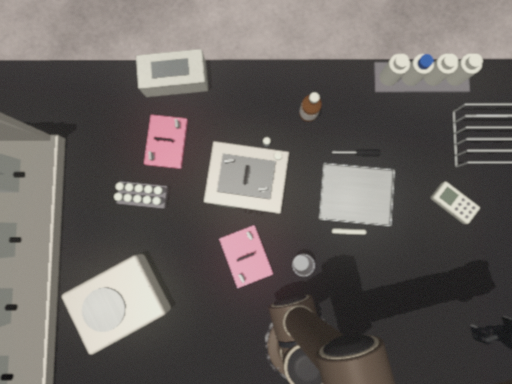

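View pics/side0.png

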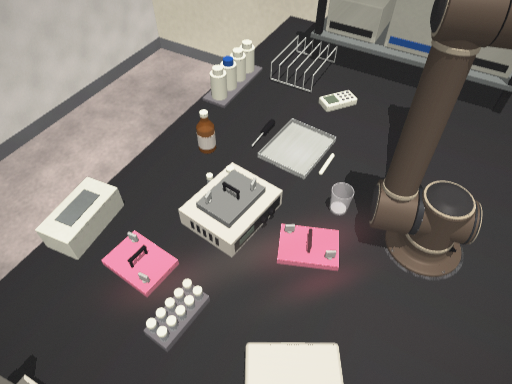

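View pics/wrist0.png

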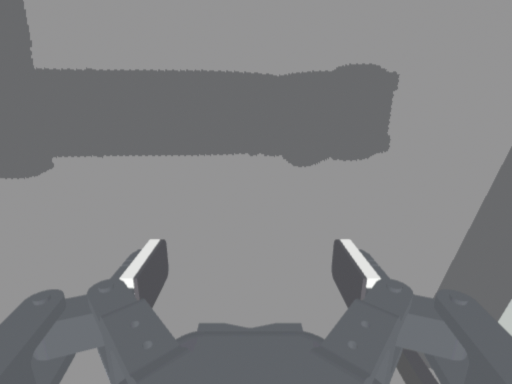

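Top picture: things that could be taken for the cover are the grey one on the off-white unit (247,177), pink (165,142) and pink (246,257). The grey one fits the description. The empty steel tray is at (357,195), the rack at (141,195), and there is something white near (267,141) and (278,156). Next, a close crop.

Run:
```python
from h import *
c=load('top0')
im=c['image']
a=cv2.resize(im[130:225,190:300],None,fx=7,fy=6.3,interpolation=cv2.INTER_CUBIC)
a=cv2.resize(im[132:222,195:300],None,fx=6.6,fy=6.6,interpolation=cv2.INTER_CUBIC)
cv2.imwrite('pics/crop1.png',a)
b=cv2.resize(im[150:245,305:410],None,fx=6,fy=6,interpolation=cv2.INTER_CUBIC)
cv2.imwrite('pics/crop2.png',b)
for n,u,v in [('cover',247,177),('pink',246,257),('pink2',165,142),('tray',357,195),('a',228,160),('b',262,190),('w',267,141),('w2',278,156),('rack',141,195)]: print(n,pix(c,u,v).round(4))
print(c['fx'],c['R'].round(3),c['t'].round(3))
```

```text
cover [0.568  0.1803 0.0942]
pink [0.3009 0.184  0.0587]
pink2 [0.704  0.4766 0.0231]
tray [ 0.5165 -0.2091 -0.0015]
a [0.6188 0.2411 0.1305]
b [0.5216 0.1301 0.1195]
w [0.7004 0.1128 0.0523]
w2 [0.6425 0.0757 0.077 ]
rack [0.5135 0.5552 0.0278]
381.4896592763558 [[ 0.001 -1.    -0.009]
 [-0.996 -0.    -0.094]
 [ 0.094  0.009 -0.996]] [0.14  0.516 1.315]
```

View pics/crop1.png

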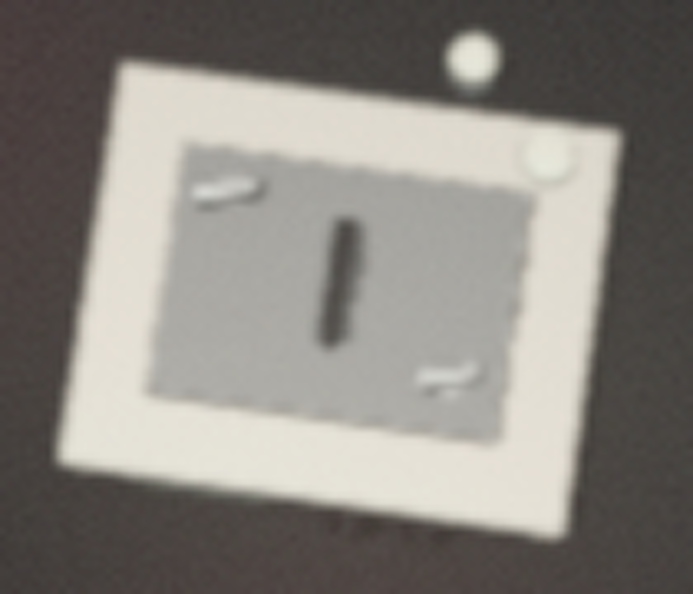

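View pics/crop2.png

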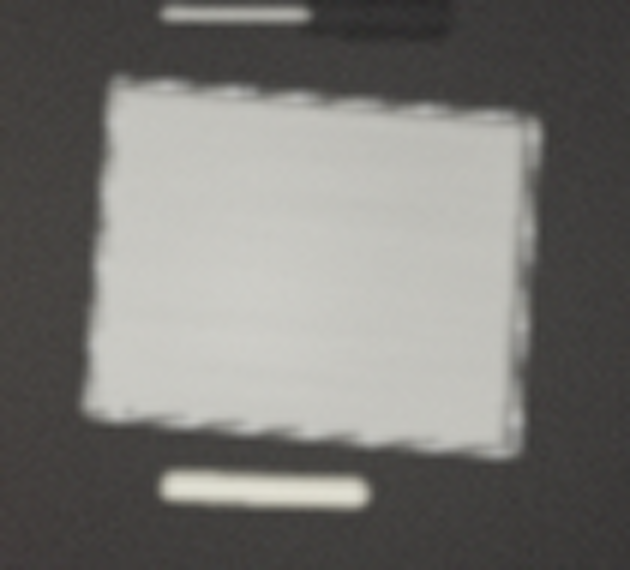

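```bash
cat > fit.py <<'E'
from h import *
def ptsfit(model,world):
    m=np.array(model)-np.mean(model,0);w=np.array(world)-np.mean(world,0)
    a=np.arctan2((m[:,0]*w[:,1]-m[:,1]*w[:,0]).sum(),(m*w).sum())
    Rm=np.array([[np.cos(a),-np.sin(a)],[np.sin(a),np.cos(a)]])
    t=np.mean(world,0)-Rm@np.mean(model,0)
    return a,t,(world-(np.array(model)@Rm.T+t)).round(4)
E
python3 - <<'E'
from fit import *
c=load('top0')
def P(x,y,z,ox=195,oy=132,s=6.6): return pix(c,ox+(x+.5)/s-.5,oy+(y+.5)/s-.5,z)[:2]
C=[(1,1),(1,-1),(-1,-1),(-1,1)]
u=[P(*p,.07) for p in [(120,62),(622,128),(566,540),(58,464)]]
print(ptsfit([(.105*a,.13*b) for a,b in C],u))
k=[P(*p,.094) for p in [(184,143),(538,188),(500,443),(148,397)]]
print(ptsfit([(.065*a,.09*b) for a,b in C],k))
print('handle',P(348,218,.131),P(332,346,.131))
print('A',P(195,192,.128),P(262,187,.128));print('B',P(418,378,.128),P(480,372,.128))
t=[P(*p,.02,305,150,6) for p in [(111,75),(542,118),(518,460),(82,412)]]
print(ptsfit([(.1*a,.125*b) for a,b in C],t))
E
```

```text
(np.float64(-0.13998072475619552), array([0.57287144, 0.18379201]), array([[ 0.0015,  0.0018],
       [ 0.0026, -0.0021],
       [-0.0033, -0.0015],
       [-0.0008,  0.0018]]))
(np.float64(-0.13271457746064044), array([0.57191661, 0.18218415]), array([[ 0.0004,  0.0005],
       [ 0.0009, -0.0015],
       [-0.0004,  0.0008],
       [-0.0009,  0.0002]]))
handle [0.60351548 0.17797219] [0.53991063 0.18557987]
A [0.6171036  0.25396861] [0.61959429 0.22077221]
B [0.52443551 0.14335478] [0.52740604 0.11287883]
(np.float64(-0.10324412106050096), array([ 0.51886654, -0.20297272]), array([[ 0.0005,  0.0025],
       [ 0.0005, -0.002 ],
       [-0.0014, -0.0022],
       [ 0.0005,  0.0017]]))
```

```bash
cat > plan.py <<'E'
from h import *
import sys,math
def plan(x,y,z,ang,n,step_from=None):
    o=manip.get_obs();p=np.array(o['eef_pos']);M=Ro.from_quat(o['eef_rot']).as_matrix()
    a=math.atan2(M[1,0],M[0,0]); da=(ang-a+np.pi)%(2*np.pi)-np.pi
    D=(np.array([x,y,z])-p)/n
    print('pos',p.round(4),'ang',round(a,4),'tilt',M[:,2].round(4),'da',round(da,3),'|step|mm',1e3*np.linalg.norm(D)//1,'twist/row',round(-da/n/2,4))
    for i in range(n):
        ai=a+da*i/n
        X=np.array([np.cos(ai),np.sin(ai),0]);Y=np.array([np.sin(ai),-np.cos(ai),0])
        print('[%.3f,%.3f,%.3f] tw %.3f'%(D@X,D@Y,-D[2],-da/n/2))
if __name__=='__main__': plan(*map(float,sys.argv[1:5]),int(sys.argv[5]))
E
python3 plan.py .60 .21 .26 .08 25; python3 -c "
from h import *
print(load('wrist0')['T_tool_cam'].round(3),load('wrist0')['fx'])"
```

```text
pos [ 0.1297 -0.5084  0.2307] ang -1.321 tilt [-3.0e-04  1.2e-03 -1.0e+00] da 1.401 |step|mm 34.0 twist/row -0.028
[-0.023,-0.025,-0.001] tw -0.028
[-0.022,-0.027,-0.001] tw -0.028
[-0.020,-0.028,-0.001] tw -0.028
[-0.019,-0.029,-0.001] tw -0.028
[-0.017,-0.030,-0.001] tw -0.028
[-0.015,-0.031,-0.001] tw -0.028
[-0.014,-0.032,-0.001] tw -0.028
[-0.012,-0.032,-0.001] tw -0.028
[-0.010,-0.033,-0.001] tw -0.028
[-0.008,-0.033,-0.001] tw -0.028
[-0.006,-0.034,-0.001] tw -0.028
[-0.004,-0.034,-0.001] tw -0.028
[-0.002,-0.034,-0.001] tw -0.028
[-0.000,-0.034,-0.001] tw -0.028
[0.001,-0.034,-0.001] tw -0.028
[0.003,-0.034,-0.001] tw -0.028
[0.005,-0.034,-0.001] tw -0.028
[0.007,-0.034,-0.001] tw -0.028
[0.009,-0.033,-0.001] tw -0.028
[0.011,-0.033,-0.001] tw -0.028
[0.013,-0.032,-0.001] tw -0.028
[0.014,-0.031,-0.001] tw -0.028
[0.016,-0.030,-0.001] tw -0.028
[0.018,-0.029,-0.001] tw -0.028
[0.019,-0.028,-0.001] tw -0.028
[[ 1.    -0.001  0.     0.   ]
 [ 0.001  0.96   0.281 -0.071]
 [-0.    -0.281  0.96  -0.144]
 [ 0.     0.     0.     1.   ]] 278.7838286664989
```

Request:
move_arm --moves '[{"offset": [-0.023, -0.025, -0.002], "twist": -0.028}, {"offset": [-0.022, -0.027, -0.002], "twist": -0.028}, {"offset": [-0.02, -0.028, -0.002], "twist": -0.028}, {"offset": [-0.019, -0.029, -0.002], "twist": -0.028}, {"offset": [-0.017, -0.03, -0.002], "twist": -0.028}]' --jaw 0.45

```text
time: 0.57
eef_pos: [0.2246, -0.363, 0.2411]
eef_rot: [0.868, -0.496, -0.0, -0.0]
wrist_force: [0.2, -0.1, -0.8]
gripper_width: 0.0384
```

Request:
move_arm --moves '[{"offset": [-0.015, -0.031, -0.002], "twist": -0.028}, {"offset": [-0.014, -0.032, -0.002], "twist": -0.028}, {"offset": [-0.012, -0.032, -0.002], "twist": -0.028}, {"offset": [-0.01, -0.033, -0.002], "twist": -0.028}, {"offset": [-0.008, -0.033, -0.002], "twist": -0.028}]'

```text
time: 0.98
eef_pos: [0.3187, -0.2189, 0.2514]
eef_rot: [0.929, -0.37, 0.0, 0.0]
wrist_force: [0.9, 0.2, 0.9]
gripper_width: 0.0386
```

Request:
move_arm --moves '[{"offset": [-0.006, -0.034, -0.002], "twist": -0.028}, {"offset": [-0.004, -0.034, -0.002], "twist": -0.028}, {"offset": [-0.002, -0.034, -0.002], "twist": -0.028}, {"offset": [0, -0.034, -0.002], "twist": -0.028}, {"offset": [0.001, -0.034, -0.002], "twist": -0.028}]'

```text
time: 1.4
eef_pos: [0.4131, -0.0764, 0.2613]
eef_rot: [0.972, -0.237, 0.0, 0.0]
wrist_force: [0.2, 0.0, 0.7]
gripper_width: 0.0382
```

Request:
move_arm --moves '[{"offset": [0.003, -0.034, -0.001], "twist": -0.028}, {"offset": [0.005, -0.034, -0.001], "twist": -0.028}, {"offset": [0.007, -0.034, -0.001], "twist": -0.028}, {"offset": [0.009, -0.033, -0.001], "twist": -0.028}, {"offset": [0.011, -0.033, -0.001], "twist": -0.028}]'

```text
time: 1.82
eef_pos: [0.5065, 0.0682, 0.2661]
eef_rot: [0.995, -0.099, -0.0, 0.0]
wrist_force: [-0.2, -0.7, 0.1]
gripper_width: 0.0387
```

Request:
move_arm --moves '[{"offset": [0.013, -0.032, -0.001], "twist": -0.028}, {"offset": [0.014, -0.031, -0.001], "twist": -0.028}, {"offset": [0.016, -0.03, -0.001], "twist": -0.028}, {"offset": [0.018, -0.029, -0.001], "twist": -0.028}, {"offset": [0.019, -0.028, -0.001], "twist": -0.028}]'

```text
time: 2.23
eef_pos: [0.6, 0.2108, 0.2708]
eef_rot: [0.999, 0.041, -0.0, 0.0]
wrist_force: [2.1, -0.3, 0.7]
gripper_width: 0.0385
```

Request:
move_arm --moves '[{"offset": [0, 0, 0], "twist": 0}, {"offset": [0, 0, 0], "twist": 0}]'

```text
time: 2.4
eef_pos: [0.5998, 0.2106, 0.2693]
eef_rot: [0.999, 0.04, -0.001, 0.0]
wrist_force: [-0.3, -0.2, -0.2]
gripper_width: 0.0385
```

```bash
python3 - <<'E'
from h import *
c=snap('wrist','w1')
a=cv2.resize(c['image'],(800,600),interpolation=cv2.INTER_CUBIC)
cv2.imwrite('pics/w1b.png',a)
E
python3 plan.py .618 .238 .26 .08 1
```

```text
pos [0.5993 0.2095 0.2702] ang 0.0795 tilt [-1.9e-03 -9.0e-04 -1.0e+00] da 0.001 |step|mm 35.0 twist/row -0.0003
[0.021,-0.027,0.010] tw -0.000
```

View pics/w1b.png

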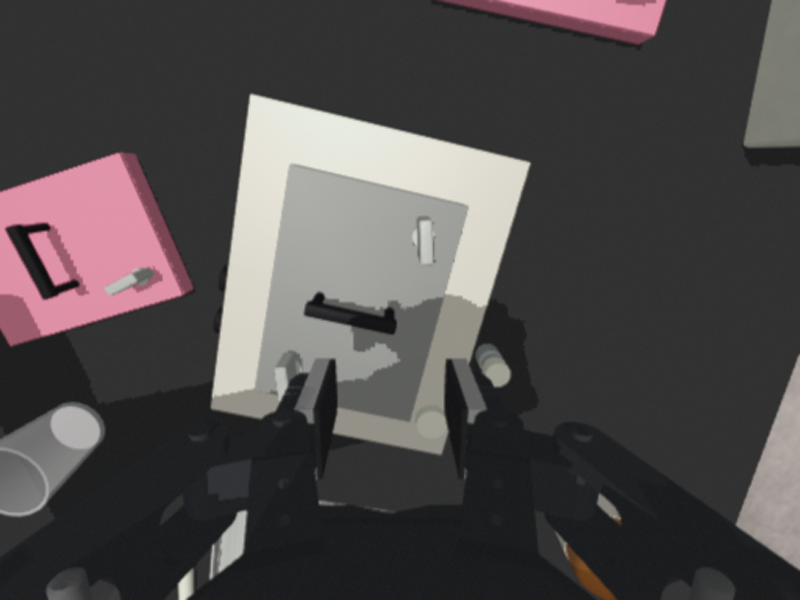

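The wrist picture shows the grey cover on the off-white unit. A's wing is at (427,241) in the 800-wide picture, B's at (287,375), partly behind a finger, and the bar at (350,316).

Run:
```python
from h import *
c=load('w1')
a=c['image'][120:250,130:320]
cv2.imwrite('pics/w1c.png',cv2.resize(a,None,fx=4.2,fy=4.2,interpolation=cv2.INTER_CUBIC))
```

```text
(no output)
```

View pics/w1c.png

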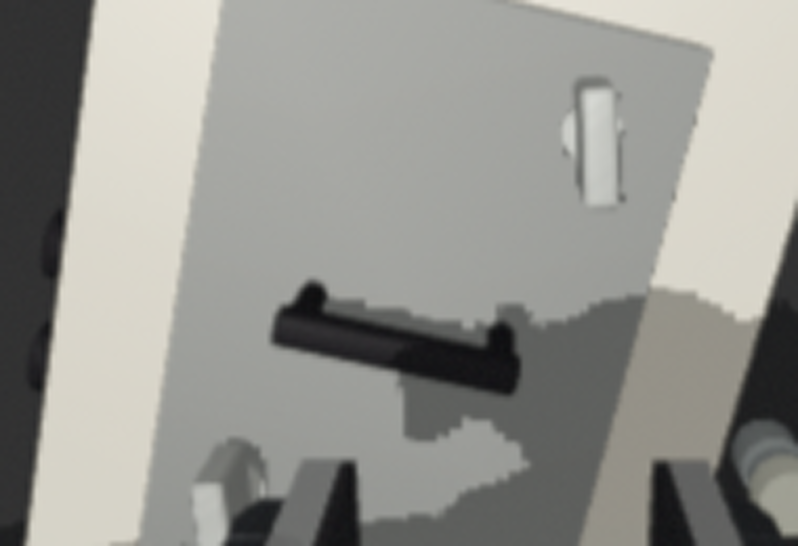

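Run:
```python
from fit import *
c=load('w1')
def P(x,y,z): return pix(c,130+(x+.5)/4.2-.5,120+(y+.5)/4.2-.5,z)[:2]
q=np.array([P(*p,.128) for p in [(580,88),(614,88),(617,206),(586,207)]])
print(q.round(4),q.mean(0)); d=(q[0]+q[1]-q[2]-q[3])/2; print(np.linalg.norm(d),np.arctan2(d[1],d[0])-np.pi)
# cover corners/ handle
h=np.array([P(*p,.131) for p in [(275,308),(273,341),(520,362),(514,393)]]); print('handle',h.round(4),h.mean(0))
d=h[2]+h[3]-h[0]-h[1]; print(np.arctan2(d[1],d[0]))
a=-.135;print('implied A',h.mean(0)+np.array([[np.cos(a),-np.sin(a)],[np.sin(a),np.cos(a)]])@[.038,.062])
```

```text
[[0.6137 0.2542]
 [0.6219 0.2549]
 [0.6257 0.2262]
 [0.6181 0.2254]] [0.619851 0.240184]
0.02903216073084909 -1.429845949927141
handle [[0.5425 0.194 ]
 [0.5422 0.1852]
 [0.6051 0.1847]
 [0.6043 0.1762]] [0.57350873 0.18500318]
-0.14618308095339577
implied A [0.61950758 0.24132463]
```

```bash
python3 plan.py .6195 .2397 .155 .14 4
```

```text
pos [0.5993 0.2095 0.2702] ang 0.0795 tilt [-1.9e-03 -9.0e-04 -1.0e+00] da 0.061 |step|mm 30.0 twist/row -0.0076
[0.006,-0.007,0.029] tw -0.008
[0.006,-0.007,0.029] tw -0.008
[0.006,-0.007,0.029] tw -0.008
[0.006,-0.007,0.029] tw -0.008
```

Request:
move_arm --moves '[{"offset": [0.006, -0.007, 0.029], "twist": -0.008}, {"offset": [0.006, -0.007, 0.029], "twist": -0.008}, {"offset": [0.006, -0.007, 0.029], "twist": -0.008}, {"offset": [0.005, -0.007, 0.028], "twist": -0.008}, {"offset": [0, 0, 0], "twist": 0}]'

```text
time: 2.87
eef_pos: [0.6168, 0.238, 0.1504]
eef_rot: [0.997, 0.071, -0.004, 0.001]
wrist_force: [-1.1, -0.1, -1.0]
gripper_width: 0.0384
```

```bash
python3 - <<'E'
from h import *
c=snap('wrist','w2')
a=cv2.resize(c['image'],(800,600),interpolation=cv2.INTER_CUBIC)
cv2.imwrite('pics/w2b.png',a)
E
python3 plan.py .6195 .2397 .105 .14 1
```

```text
pos [0.6173 0.2378 0.1537] ang 0.1417 tilt [-0.0056 -0.0024 -1.    ] da -0.002 |step|mm 48.0 twist/row 0.0009
[0.002,-0.002,0.049] tw 0.001
```

View pics/w2b.png

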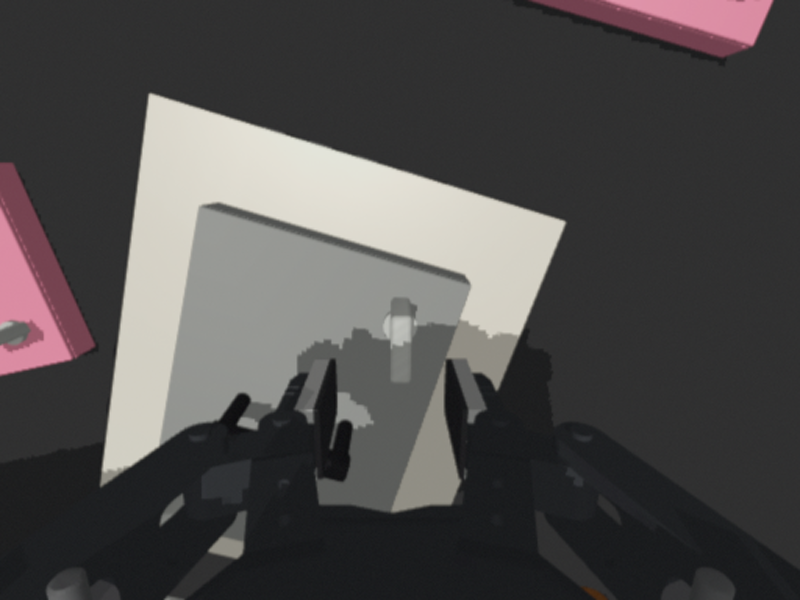

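Run:
```python
from h import *
c=load('w2')
cv2.imwrite('pics/w2c.png',cv2.resize(c['image'][180:260,215:295],None,fx=7,fy=7,interpolation=cv2.INTER_CUBIC))
for v in range(190,250,6):
    print(v,[tuple((1000*pix(c,u,v)).round().astype(int)) for u in range(246,268,3)])
```

```text
190 [(np.int64(611), np.int64(252), np.int64(95)), (np.int64(613), np.int64(253), np.int64(96)), (np.int64(615), np.int64(254), np.int64(101)), (np.int64(617), np.int64(255), np.int64(102)), (np.int64(619), np.int64(256), np.int64(103)), (np.int64(607), np.int64(309), np.int64(294)), (np.int64(624), np.int64(254), np.int64(95)), (np.int64(626), np.int64(254), np.int64(95))]
196 [(np.int64(612), np.int64(248), np.int64(96)), (np.int64(614), np.int64(248), np.int64(95)), (np.int64(615), np.int64(255), np.int64(117)), (np.int64(617), np.int64(255), np.int64(117)), (np.int64(619), np.int64(255), np.int64(117)), (np.int64(621), np.int64(255), np.int64(116)), (np.int64(625), np.int64(249), np.int64(95)), (np.int64(627), np.int64(250), np.int64(94))]
202 [(np.int64(612), np.int64(243), np.int64(95)), (np.int64(614), np.int64(245), np.int64(100)), (np.int64(615), np.int64(254), np.int64(128)), (np.int64(617), np.int64(255), np.int64(128)), (np.int64(619), np.int64(255), np.int64(129)), (np.int64(621), np.int64(255), np.int64(128)), (np.int64(625), np.int64(246), np.int64(99)), (np.int64(628)
[... 1971 characters left out ...]
p.int64(617), np.int64(230), np.int64(128)), (np.int64(619), np.int64(230), np.int64(129)), (np.int64(621), np.int64(231), np.int64(129)), (np.int64(622), np.int64(231), np.int64(130)), (np.int64(624), np.int64(231), np.int64(130)), (np.int64(630), np.int64(216), np.int64(96)), (np.int64(633), np.int64(216), np.int64(95))]
244 [(np.int64(617), np.int64(208), np.int64(95)), (np.int64(619), np.int64(209), np.int64(96)), (np.int64(619), np.int64(226), np.int64(129)), (np.int64(621), np.int64(226), np.int64(129)), (np.int64(623), np.int64(227), np.int64(130)), (np.int64(629), np.int64(210), np.int64(95)), (np.int64(631), np.int64(210), np.int64(95)), (np.int64(633), np.int64(211), np.int64(95))]
```

View pics/w2c.png

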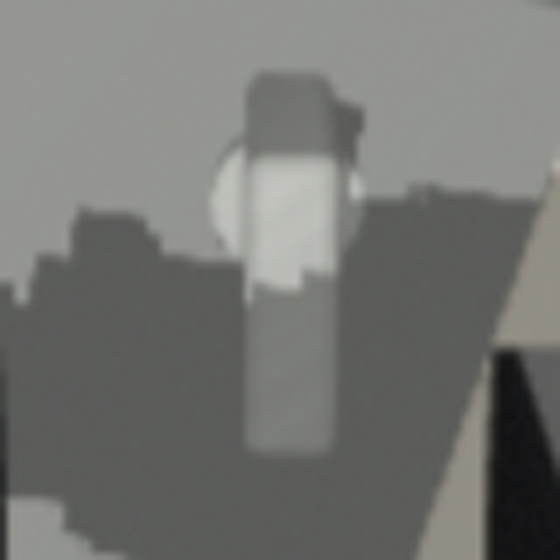

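Request:
move_arm --moves '[{"offset": [0.003, -0.002, 0.018], "twist": 0}, {"offset": [0, 0, 0.018], "twist": 0}, {"offset": [0, 0, 0.016], "twist": 0}, {"offset": [0, 0, 0], "twist": 0}]'

```text
time: 3.25
eef_pos: [0.6211, 0.2403, 0.1039]
eef_rot: [0.998, 0.071, -0.001, 0.0]
wrist_force: [0.6, -1.0, 0.5]
gripper_width: 0.0385
```

```bash
python3 - <<'E'
from h import *
c=snap('wrist','w3')
a=cv2.resize(c['image'],(800,600),interpolation=cv2.INTER_CUBIC)
cv2.imwrite('pics/w3b.png',a)
E
python3 plan.py .6197 .24 .1 .14 1
```

```text
pos [0.6216 0.2406 0.1055] ang 0.1415 tilt [-4.e-04 -4.e-04 -1.e+00] da -0.002 |step|mm 5.0 twist/row 0.0008
[-0.002,0.000,0.005] tw 0.001
```

View pics/w3b.png

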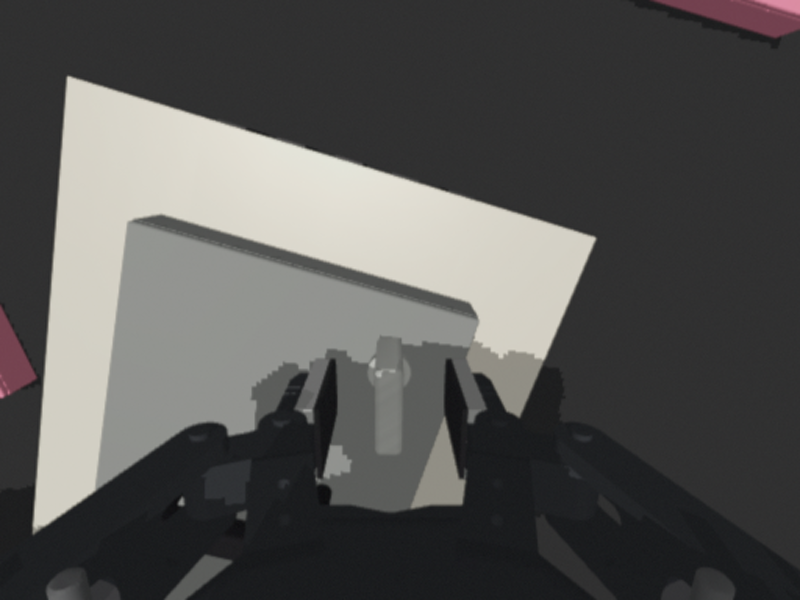

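The wing (389,400) sits centred between the pads (336 and 445).

Request:
move_arm --moves '[{"offset": [-0.001, 0, 0.004], "twist": 0}, {"offset": [0, 0, 0], "twist": 0}, {"offset": [0, 0, 0], "twist": 0}, {"offset": [0, 0, 0], "twist": 0}, {"offset": [0, 0, 0], "twist": 0}]' --jaw 0 --force 40

```text
time: 3.72
eef_pos: [0.6216, 0.2415, 0.1023]
eef_rot: [0.997, 0.071, 0.001, -0.0]
wrist_force: [-1.1, -1.5, 7.0]
gripper_width: 0.008
```

Request:
move_arm --moves '[{"offset": [0, 0, 0], "twist": -0.055}, {"offset": [0, 0, 0], "twist": -0.055}, {"offset": [0, 0, 0], "twist": -0.055}, {"offset": [0, 0, 0], "twist": -0.055}, {"offset": [0, 0, 0], "twist": -0.055}]'

```text
time: 4.13
eef_pos: [0.6213, 0.2414, 0.1023]
eef_rot: [0.94, 0.342, 0.001, 0.0]
wrist_force: [-3.4, -2.4, 7.7]
gripper_width: 0.0081
```

```bash
python3 -c "
from plan import *
plan(.6216,.2415,.1023,.14,1); o=manip.get_obs();print(o['wrist_force'],o['ft_torque'])"
```

```text
pos [0.6213 0.2414 0.1023] ang 0.6981 tilt [ 1.5e-03 -1.0e-04 -1.0e+00] da -0.558 |step|mm 0.0 twist/row 0.279
[0.000,0.000,0.000] tw 0.279
[-3.37933197 -2.43599412  7.71073684] [-0.5850552   0.79391366 -0.05149005]
```

Request:
move_arm --moves '[{"offset": [0, 0, 0], "twist": -0.055}, {"offset": [0, 0, 0], "twist": -0.055}, {"offset": [0, 0, 0], "twist": -0.055}, {"offset": [0, 0, 0], "twist": -0.055}, {"offset": [0, 0, 0], "twist": -0.055}]'

```text
time: 4.55
eef_pos: [0.621, 0.2411, 0.1022]
eef_rot: [0.812, 0.584, 0.0, 0.001]
wrist_force: [-5.1, -4.4, 8.0]
gripper_width: 0.0087
```

Request:
move_arm --moves '[{"offset": [0, 0, 0], "twist": -0.04}, {"offset": [0, 0, 0], "twist": -0.03}, {"offset": [0, 0, 0], "twist": 0}]'

```text
time: 4.8
eef_pos: [0.621, 0.241, 0.1023]
eef_rot: [0.77, 0.639, 0.0, 0.001]
wrist_force: [-3.9, -4.3, 7.8]
gripper_width: 0.0079
```

```bash
python3 -c "
from plan import *
plan(.6216,.2415,.1023,1.43,1); o=manip.get_obs();print(o['wrist_force'],o['ft_torque'],o['gripper_width'])"
```

```text
pos [0.621  0.241  0.1023] ang 1.3852 tilt [ 1.1e-03 -8.0e-04 -1.0e+00] da 0.045 |step|mm 0.0 twist/row -0.0224
[0.001,0.000,-0.000] tw -0.022
[-3.85699349 -4.28809859  7.75969049] [-0.79375145  0.89089177  0.02899274] 0.00790222733823218
```

Request:
move_arm --moves '[{"offset": [0, 0, 0], "twist": -0.025}, {"offset": [0, 0, 0], "twist": -0.015}, {"offset": [0, 0, 0], "twist": 0}]'

```text
time: 5.05
eef_pos: [0.6212, 0.2415, 0.1023]
eef_rot: [0.744, 0.668, 0.001, 0.0]
wrist_force: [-3.8, -1.3, 7.5]
gripper_width: 0.008
```

```bash
python3 -c "
from plan import *
plan(.6216,.2415,.1023,1.43,1); o=manip.get_obs();print(o['wrist_force'],o['ft_torque'],o['gripper_width'])"
```

```text
pos [0.6212 0.2415 0.1023] ang 1.463 tilt [ 1.2e-03  4.0e-04 -1.0e+00] da -0.033 |step|mm 0.0 twist/row 0.0165
[0.000,0.000,-0.000] tw 0.017
[-3.81094256 -1.27003134  7.52254042] [-0.37251468  0.82696437 -0.49426912] 0.00804769339779166
```

Request:
move_arm --moves '[{"offset": [0, 0, 0], "twist": 0.012}, {"offset": [0, 0, 0], "twist": 0}, {"offset": [0, 0, 0], "twist": 0}, {"offset": [0, 0, -0.015], "twist": 0}, {"offset": [0, 0, -0.03], "twist": 0}]' --jaw 0.45

```text
time: 5.47
eef_pos: [0.6192, 0.241, 0.1414]
eef_rot: [0.752, 0.659, -0.003, -0.001]
wrist_force: [0.3, 0.0, -0.5]
gripper_width: 0.0386
```

```bash
python3 - <<'E'
from h import *
c=snap('wrist','w4')
a=cv2.resize(c['image'],(800,600),interpolation=cv2.INTER_CUBIC)
cv2.imwrite('pics/w4b.png',a)
E
python3 plan.py .5275 .128 .165 .08 13
```

```text
pos [0.6221 0.2421 0.1506] ang 1.4393 tilt [ 0.0037  0.0015 -1.    ] da -1.359 |step|mm 11.0 twist/row 0.0523
[-0.010,-0.006,-0.001] tw 0.052
[-0.010,-0.005,-0.001] tw 0.052
[-0.011,-0.004,-0.001] tw 0.052
[-0.011,-0.003,-0.001] tw 0.052
[-0.011,-0.002,-0.001] tw 0.052
[-0.011,-0.000,-0.001] tw 0.052
[-0.011,0.001,-0.001] tw 0.052
[-0.011,0.002,-0.001] tw 0.052
[-0.011,0.003,-0.001] tw 0.052
[-0.011,0.004,-0.001] tw 0.052
[-0.010,0.005,-0.001] tw 0.052
[-0.009,0.006,-0.001] tw 0.052
[-0.009,0.007,-0.001] tw 0.052
```

View pics/w4b.png

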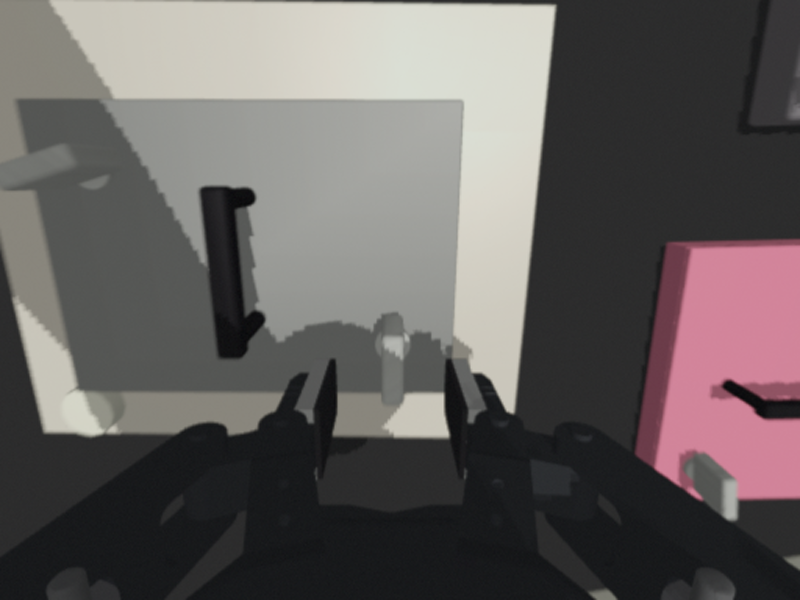

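Screw A's wing (392,360) is now parallel to the bar (228,270), so it is at its stop. On to B.

Request:
move_arm --moves '[{"offset": [-0.01, -0.006, -0.018], "twist": 0.052}, {"offset": [-0.01, -0.005, -0.016], "twist": 0.052}, {"offset": [-0.011, -0.004, 0], "twist": 0.052}, {"offset": [-0.011, -0.003, 0], "twist": 0.052}, {"offset": [-0.011, -0.002, 0], "twist": 0.052}]'

```text
time: 5.93
eef_pos: [0.5845, 0.1977, 0.1797]
eef_rot: [0.897, 0.441, 0.001, 0.0]
wrist_force: [0.1, -1.1, 0.1]
gripper_width: 0.0382
```

Request:
move_arm --moves '[{"offset": [-0.011, 0, 0], "twist": 0.052}, {"offset": [-0.011, 0.001, 0], "twist": 0.052}, {"offset": [-0.011, 0.002, 0], "twist": 0.052}, {"offset": [-0.011, 0.003, 0], "twist": 0.052}, {"offset": [-0.011, 0.004, 0], "twist": 0.052}]'

```text
time: 6.35
eef_pos: [0.5487, 0.154, 0.1793]
eef_rot: [0.981, 0.196, 0.0, -0.0]
wrist_force: [-0.6, -0.2, 0.6]
gripper_width: 0.0386
```

Request:
move_arm --moves '[{"offset": [-0.01, 0.005, 0.005], "twist": 0.052}, {"offset": [-0.009, 0.006, 0.01], "twist": 0.052}, {"offset": [-0.009, 0.007, 0.01], "twist": 0.052}, {"offset": [0, 0, 0], "twist": 0}, {"offset": [0, 0, 0], "twist": 0}]'

```text
time: 6.77
eef_pos: [0.527, 0.1287, 0.1543]
eef_rot: [0.999, 0.045, -0.0, -0.0]
wrist_force: [0.1, -0.6, 0.3]
gripper_width: 0.0383
```

```bash
python3 - <<'E'
from h import *
c=snap('wrist','w5')
a=cv2.resize(c['image'],(800,600),interpolation=cv2.INTER_CUBIC)
cv2.imwrite('pics/w5b.png',a)
E
python3 plan.py .5275 .128 .102 .08 3
```

```text
pos [0.5276 0.1291 0.1548] ang 0.0897 tilt [ 8.e-04  4.e-04 -1.e+00] da -0.01 |step|mm 17.0 twist/row 0.0016
[-0.000,0.000,0.018] tw 0.002
[-0.000,0.000,0.018] tw 0.002
[-0.000,0.000,0.018] tw 0.002
```

View pics/w5b.png

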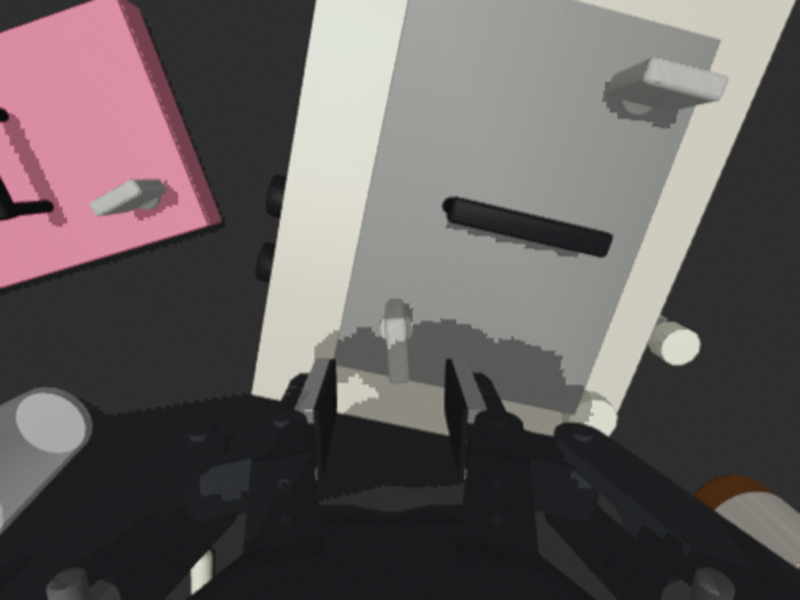

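Run:
```python
from h import *
c=load('w5')
pts=np.array([pix(c,u,v) for v in range(185,250) for u in range(240,270)])
p=pts[(abs(pts[:,2]-.1285)<.004)][:,:2].astype(np.float32)
p=p[(abs(p-np.median(p,0))<.03).all(1)]
r=cv2.minAreaRect(p); b=cv2.boxPoints(r); print(len(p),r,b)
c=load('w2');pts=np.array([pix(c,u,v) for v in range(185,250) for u in range(240,270)])
p=pts[(abs(pts[:,2]-.1285)<.004)][:,:2].astype(np.float32);p=p[(abs(p-np.median(p,0))<.03).all(1)]
print('A',cv2.minAreaRect(p))
```

```text
582 ((0.529205322265625, 0.12865251302719116), (0.008954910561442375, 0.030129991471767426), 8.62795639038086) [[0.5225185  0.14287533]
 [0.5270386  0.11308631]
 [0.5358921  0.1144297 ]
 [0.5313721  0.14421871]]
A ((0.6199540495872498, 0.2406521588563919), (0.008821389637887478, 0.0299659613519907), 6.592043399810791)
```

Request:
move_arm --moves '[{"offset": [0.002, 0, 0.018], "twist": -0.026}, {"offset": [0, 0, 0.018], "twist": 0}, {"offset": [0, 0, 0.017], "twist": 0}, {"offset": [0, 0, 0], "twist": 0}]'

```text
time: 7.15
eef_pos: [0.5283, 0.1293, 0.0987]
eef_rot: [0.997, 0.071, -0.002, 0.0]
wrist_force: [-1.5, 0.8, -0.4]
gripper_width: 0.0384
```

```bash
python3 - <<'E'
from h import *
c=snap('wrist','w6')
a=cv2.resize(c['image'],(800,600),interpolation=cv2.INTER_CUBIC)
cv2.imwrite('pics/w6b.png',a)
E
python3 plan.py .5292 .1287 .102 .14 1
```

```text
pos [0.5288 0.1293 0.1004] ang 0.1411 tilt [-2.3e-03 -4.0e-04 -1.0e+00] da -0.001 |step|mm 1.0 twist/row 0.0006
[0.000,0.001,-0.002] tw 0.001
```

View pics/w6b.png

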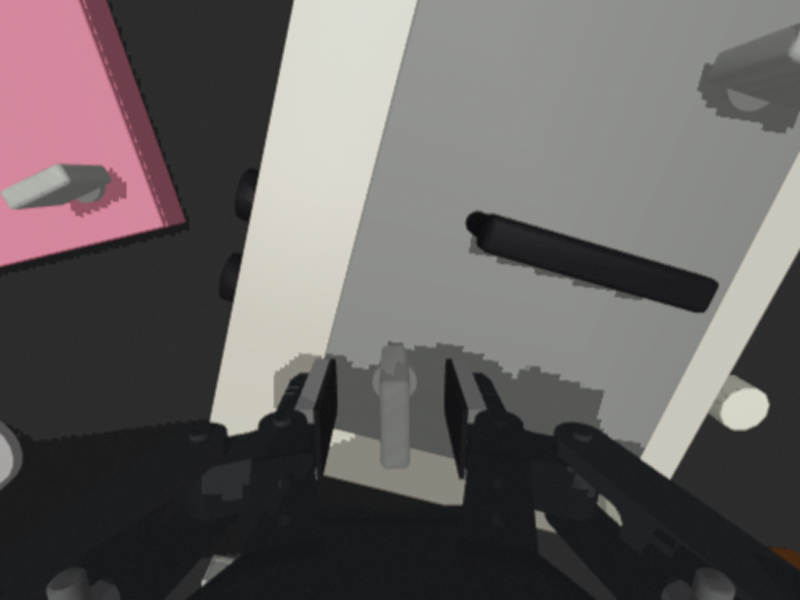

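B's wing (395,400) is between the pads, about 1 mm to the right. I'll grip it and turn.

Request:
move_arm --moves '[{"offset": [0.001, 0.001, -0.001], "twist": 0}, {"offset": [0, 0, 0], "twist": 0}, {"offset": [0, 0, 0], "twist": 0}, {"offset": [0, 0, 0], "twist": 0}, {"offset": [0, 0, 0], "twist": 0}]' --jaw 0 --force 40

```text
time: 7.62
eef_pos: [0.53, 0.1284, 0.1041]
eef_rot: [0.998, 0.07, 0.0, -0.0]
wrist_force: [-5.1, -0.6, 6.1]
gripper_width: 0.0081
```

Request:
move_arm --moves '[{"offset": [0, 0, 0], "twist": -0.055}, {"offset": [0, 0, 0], "twist": -0.055}, {"offset": [0, 0, 0], "twist": -0.055}, {"offset": [0, 0, 0], "twist": -0.055}, {"offset": [0, 0, 0], "twist": -0.055}]'

```text
time: 8.03
eef_pos: [0.5301, 0.1285, 0.1041]
eef_rot: [0.94, 0.34, 0.0, -0.0]
wrist_force: [-4.8, -1.1, 4.4]
gripper_width: 0.0082
```

```bash
python3 -c "
from plan import *
plan(.5292,.1287,.102,1.43,1); o=manip.get_obs();print(o['wrist_force'],o['ft_torque'],o['gripper_width'])"
```

```text
pos [0.5301 0.1285 0.1041] ang 0.6949 tilt [ 7.e-04  1.e-03 -1.e+00] da 0.735 |step|mm 2.0 twist/row -0.3676
[-0.001,-0.001,0.002] tw -0.368
[-4.79655218 -1.09429142  4.42705352] [ 0.06318287  0.90604481 -0.08045392] 0.00822805953251615
```

Request:
move_arm --moves '[{"offset": [0, 0, 0], "twist": -0.055}, {"offset": [0, 0, 0], "twist": -0.055}, {"offset": [0, 0, 0], "twist": -0.055}, {"offset": [0, 0, 0], "twist": -0.055}, {"offset": [0, 0, 0], "twist": -0.055}]'

```text
time: 8.45
eef_pos: [0.5303, 0.1287, 0.1041]
eef_rot: [0.812, 0.583, 0.001, -0.0]
wrist_force: [-4.0, 0.9, 5.1]
gripper_width: 0.0082
```

Request:
move_arm --moves '[{"offset": [0, 0, 0], "twist": -0.04}, {"offset": [0, 0, 0], "twist": -0.04}, {"offset": [0, 0, 0], "twist": -0.02}, {"offset": [0, 0, 0], "twist": -0.01}, {"offset": [0, 0, 0], "twist": 0}]'

```text
time: 8.87
eef_pos: [0.5303, 0.1287, 0.1041]
eef_rot: [0.745, 0.667, 0.001, -0.0]
wrist_force: [-5.2, 1.2, 6.1]
gripper_width: 0.0079
```

```bash
python3 -c "
from plan import *
plan(.5292,.1287,.102,1.43,1); o=manip.get_obs();print(o['wrist_force'],o['ft_torque'],o['gripper_width'])"
```

```text
pos [0.5303 0.1287 0.1041] ang 1.459 tilt [ 9.0e-04  1.6e-03 -1.0e+00] da -0.029 |step|mm 2.0 twist/row 0.0145
[-0.000,-0.001,0.002] tw 0.015
[-5.23995345  1.20500193  6.08666867] [ 0.29906969  1.02099435 -0.49746936] 0.007939790091202274
```

Request:
move_arm --moves '[{"offset": [0, 0, 0], "twist": 0.014}, {"offset": [0, 0, 0], "twist": 0}, {"offset": [0, 0, 0], "twist": 0}, {"offset": [0, 0, -0.02], "twist": 0}, {"offset": [0, 0, -0.035], "twist": 0}]' --jaw 0.5

```text
time: 9.28
eef_pos: [0.5282, 0.1276, 0.1544]
eef_rot: [0.755, 0.656, -0.003, -0.002]
wrist_force: [0.2, -0.1, 0.0]
gripper_width: 0.0427
```

```bash
python3 plan.py .5746 .1847 .162 1.43 3
```

```text
pos [0.5282 0.1276 0.1544] ang 1.4317 tilt [-0.0067 -0.0017 -1.    ] da -0.002 |step|mm 24.0 twist/row 0.0003
[0.021,0.013,-0.003] tw 0.000
[0.021,0.013,-0.003] tw 0.000
[0.021,0.013,-0.003] tw 0.000
```

Request:
move_arm --moves '[{"offset": [0.02, 0.012, -0.004], "twist": 0}, {"offset": [0.021, 0.013, 0], "twist": 0}, {"offset": [0.021, 0.013, 0], "twist": 0}, {"offset": [0, 0, 0], "twist": 0}, {"offset": [0, 0, 0], "twist": 0}]'

```text
time: 9.7
eef_pos: [0.577, 0.1849, 0.1609]
eef_rot: [0.754, 0.657, -0.0, 0.0]
wrist_force: [-0.6, -0.2, 0.0]
gripper_width: 0.0428
```

```bash
python3 - <<'E'
from h import *
c=snap('wrist','w7')
a=cv2.resize(c['image'],(800,600),interpolation=cv2.INTER_CUBIC)
cv2.imwrite('pics/w7b.png',a)
pts=np.array([pix(c,u,v) for v in range(120,260) for u in range(215,300)])
p=pts[(abs(pts[:,2]-.131)<.004)][:,:2].astype(np.float32);print(len(p),cv2.minAreaRect(p))
E
python3 plan.py .5746 .1847 .107 1.43 3
```

```text
pos [0.5764 0.1842 0.161 ] ang 1.4319 tilt [-7.e-04 -5.e-04 -1.e+00] da -0.002 |step|mm 18.0 twist/row 0.0003
[0.000,-0.001,0.018] tw 0.000
[0.000,-0.001,0.018] tw 0.000
[0.000,-0.001,0.018] tw 0.000Traceback (most recent call last):
  File "<stdin>", line 5, in <module>
  File "h.py", line 15, in pix
    T=np.eye(4);T[:3,:3]=Ro.from_quat(c['rot']).as_matrix();T[:3,3]=c['pos'];T=T@c['T_tool_cam'];R=T[:3,:3];o=T[:3,3]
                                      ~^^^^^^^
KeyError: 'rot'
```

View pics/w7b.png

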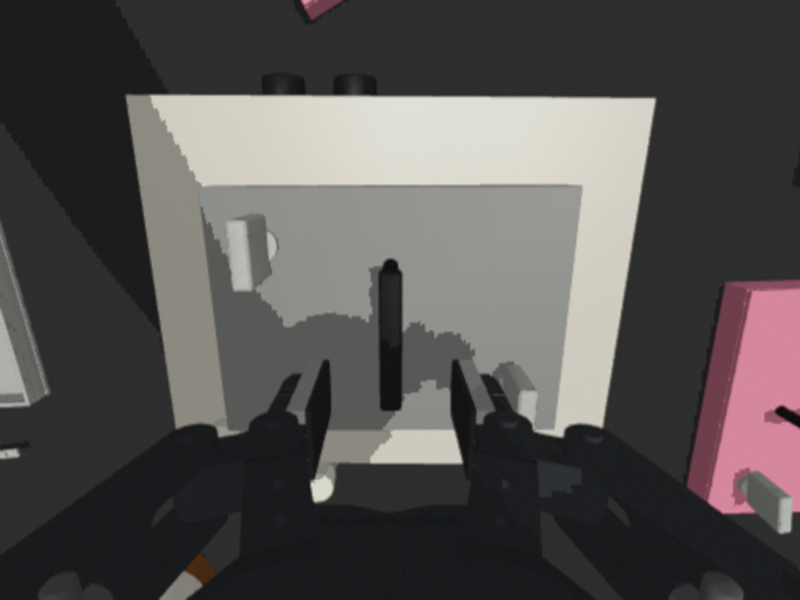

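Both wings, B (240,255) and A (520,390), are parallel to the bar (391,335). The bar is centred between the pads. A quick check along the bar:

Run:
```python
from h import *
c=load('w7')
pts=np.array([pix(c,u,v) for v in range(165,268) for u in range(235,265)])
p=pts[(abs(pts[:,2]-.131)<.003)][:,:2].astype(np.float32);print(len(p),cv2.minAreaRect(p))
```

```text
1320 ((0.5746548771858215, 0.1845419704914093), (0.00985419936478138, 0.06361234188079834), 81.62953186035156)
```

Request:
move_arm --moves '[{"offset": [0, -0.002, 0.02], "twist": 0}, {"offset": [0, 0, 0.02], "twist": 0}, {"offset": [0, 0, 0.013], "twist": 0}, {"offset": [0, 0, 0], "twist": 0}, {"offset": [0, 0, 0], "twist": 0}]'

```text
time: 10.17
eef_pos: [0.5737, 0.1836, 0.1081]
eef_rot: [0.755, 0.656, -0.001, -0.0]
wrist_force: [0.0, -1.2, -0.2]
gripper_width: 0.0425
```

Request:
move_arm --moves '[{"offset": [0, 0, 0], "twist": 0}, {"offset": [0, 0, 0], "twist": 0}, {"offset": [0, 0, 0], "twist": 0}, {"offset": [0, 0, 0], "twist": 0}, {"offset": [0, 0, 0], "twist": 0}]' --jaw 0 --force 70

```text
time: 10.58
eef_pos: [0.5753, 0.1847, 0.1099]
eef_rot: [0.755, 0.656, 0.001, 0.001]
wrist_force: [-1.0, 0.7, 6.3]
gripper_width: 0.0082
```

Request:
move_arm --moves '[{"offset": [0, 0, -0.006], "twist": 0}, {"offset": [0, 0, -0.006], "twist": 0}, {"offset": [0, 0, 0], "twist": 0}]'

```text
time: 10.83
eef_pos: [0.5747, 0.1846, 0.121]
eef_rot: [0.755, 0.656, 0.0, 0.0]
wrist_force: [0.4, 0.3, -5.6]
gripper_width: 0.0084
```

Run:
```python
from h import *
o=manip.get_obs();print(o['wrist_force'],o['ft_torque'],o['gripper_width'],o['eef_pos'])
c=snap('side','s8')
cv2.imwrite('pics/s8b.png',cv2.resize(c['image'][130:270,140:320],None,fx=4.2,fy=4.2,interpolation=cv2.INTER_CUBIC))
```

```text
[ 0.38798165  0.32359178 -5.61619302] [ 0.08064284 -0.07999425 -0.00738091] 0.00839117747618401 [0.57468041 0.18459337 0.12100335]
```

View pics/s8b.png

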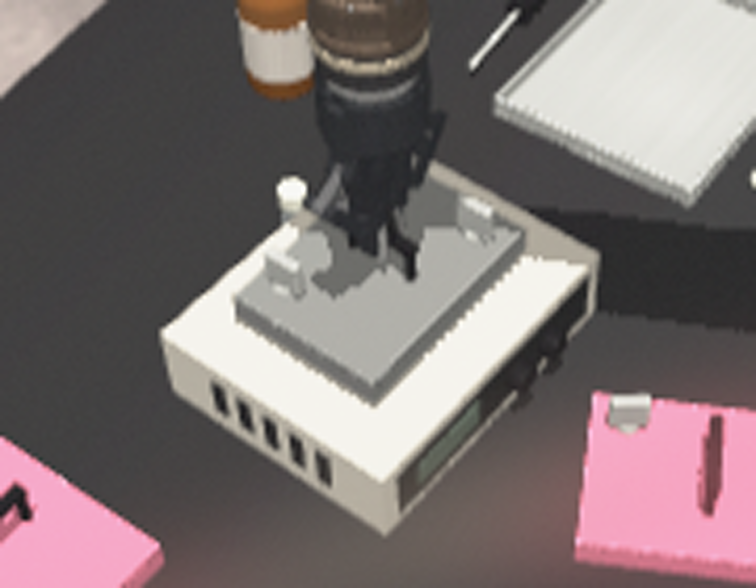

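Request:
move_arm --moves '[{"offset": [0, 0, -0.015], "twist": 0}, {"offset": [0, 0, -0.02], "twist": 0}, {"offset": [0, 0, -0.025], "twist": 0}, {"offset": [0, 0, -0.025], "twist": 0}, {"offset": [0, 0, 0], "twist": 0}]'

```text
time: 11.3
eef_pos: [0.5763, 0.1851, 0.21]
eef_rot: [0.755, 0.656, 0.003, 0.001]
wrist_force: [0.4, 0.2, -4.3]
gripper_width: 0.0084
```

```bash
python3 - <<'E'
from h import *
o=manip.get_obs();print(o['wrist_force'],o['ft_torque'],o['gripper_width'],o['eef_pos'])
c=snap('side','s9')
cv2.imwrite('pics/s9b.png',cv2.resize(c['image'][90:270,140:350],None,fx=3.3,fy=3.3,interpolation=cv2.INTER_CUBIC))
E
python3 plan.py .519 -.203 .205 1.467 20
```

```text
[ 0.35693561  0.23038232 -4.31874285] [-0.00564506 -0.15318354 -0.01063177] 0.008366388095661747 [0.57633231 0.1850916  0.21001469]
pos [0.5759 0.185  0.2073] ang 1.431 tilt [ 0.0043  0.0014 -1.    ] da 0.036 |step|mm 19.0 twist/row -0.0009
[-0.020,-0.000,0.000] tw -0.001
[-0.020,-0.000,0.000] tw -0.001
[-0.020,-0.000,0.000] tw -0.001
[-0.020,-0.000,0.000] tw -0.001
[-0.020,-0.000,0.000] tw -0.001
[-0.020,-0.000,0.000] tw -0.001
[-0.020,-0.000,0.000] tw -0.001
[-0.020,-0.000,0.000] tw -0.001
[-0.020,-0.000,0.000] tw -0.001
[-0.020,-0.000,0.000] tw -0.001
[-0.020,-0.000,0.000] tw -0.001
[-0.020,-0.001,0.000] tw -0.001
[-0.020,-0.001,0.000] tw -0.001
[-0.020,-0.001,0.000] tw -0.001
[-0.020,-0.001,0.000] tw -0.001
[-0.020,-0.001,0.000] tw -0.001
[-0.020,-0.001,0.000] tw -0.001
[-0.020,-0.001,0.000] tw -0.001
[-0.020,-0.001,0.000] tw -0.001
[-0.020,-0.001,0.000] tw -0.001
```

View pics/s9b.png

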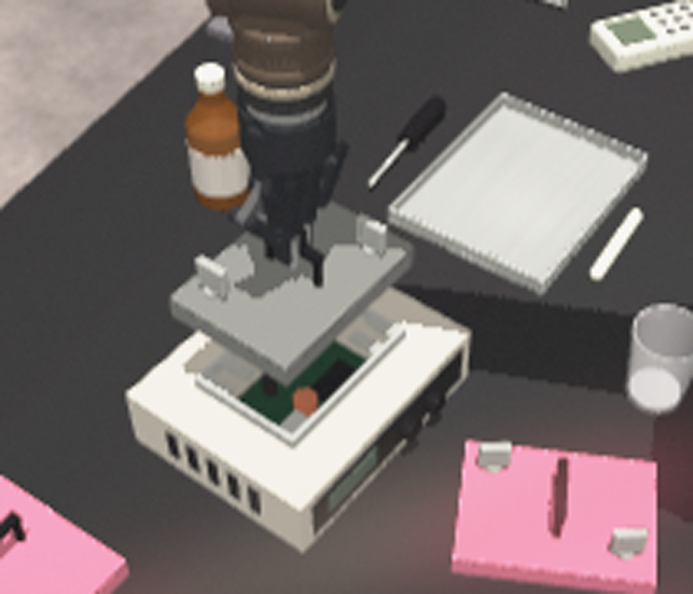

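Request:
move_arm --moves '[{"offset": [-0.008, 0, 0], "twist": -0.001}, {"offset": [-0.016, 0, 0], "twist": -0.001}, {"offset": [-0.022, 0, 0], "twist": -0.001}, {"offset": [-0.024, 0, 0], "twist": -0.001}, {"offset": [-0.024, 0, 0], "twist": -0.001}]'

```text
time: 11.77
eef_pos: [0.5604, 0.09, 0.2023]
eef_rot: [0.751, 0.66, -0.002, -0.001]
wrist_force: [-0.0, 0.2, -5.4]
gripper_width: 0.0085
```

Request:
move_arm --moves '[{"offset": [-0.024, 0, 0], "twist": -0.001}, {"offset": [-0.024, 0, 0], "twist": -0.001}, {"offset": [-0.024, 0, 0], "twist": -0.001}, {"offset": [-0.024, 0, 0], "twist": -0.001}, {"offset": [-0.024, 0, 0], "twist": -0.001}]'

```text
time: 12.18
eef_pos: [0.5451, -0.0292, 0.2025]
eef_rot: [0.748, 0.664, -0.002, -0.001]
wrist_force: [0.4, -0.0, -5.5]
gripper_width: 0.0077
```

Request:
move_arm --moves '[{"offset": [-0.024, -0.001, 0], "twist": -0.001}, {"offset": [-0.024, -0.001, 0], "twist": -0.001}, {"offset": [-0.024, -0.001, 0], "twist": -0.001}, {"offset": [-0.024, -0.001, 0], "twist": -0.001}, {"offset": [-0.024, -0.001, 0], "twist": -0.001}]'

```text
time: 12.6
eef_pos: [0.5262, -0.1475, 0.2025]
eef_rot: [0.745, 0.667, -0.001, -0.002]
wrist_force: [0.9, -1.1, -6.1]
gripper_width: 0.0082
```

Request:
move_arm --moves '[{"offset": [-0.022, -0.001, 0], "twist": -0.001}, {"offset": [-0.016, -0.001, 0], "twist": -0.001}, {"offset": [-0.012, 0, 0], "twist": 0}, {"offset": [-0.006, 0, 0], "twist": 0}, {"offset": [-0.002, 0, 0], "twist": 0}]'

```text
time: 13.02
eef_pos: [0.519, -0.2044, 0.2039]
eef_rot: [0.744, 0.668, -0.0, -0.001]
wrist_force: [0.5, 1.0, -5.3]
gripper_width: 0.0085
```

Request:
move_arm --moves '[{"offset": [0, 0, 0], "twist": 0}, {"offset": [0, 0, 0], "twist": 0}]'

```text
time: 13.18
eef_pos: [0.5198, -0.2031, 0.2049]
eef_rot: [0.743, 0.669, 0.0, -0.0]
wrist_force: [1.0, -0.5, -5.4]
gripper_width: 0.0084
```

```bash
python3 - <<'E'
from h import *
o=manip.get_obs();print(o['wrist_force'],o['ft_torque'],o['gripper_width'],o['eef_pos'])
c=snap('side','s10');snap('wrist','w10');snap('top','t10')
cv2.imwrite('pics/s10b.png',cv2.resize(c['image'][60:240,180:390],None,fx=3.3,fy=3.3,interpolation=cv2.INTER_CUBIC))
E
python3 plan.py .519 -.203 .045 1.467 8
```

```text
[ 0.96269988 -0.52374917 -5.35176118] [0.00974042 0.00095298 0.0143673 ] 0.008372122006437308 [ 0.51981021 -0.20306803  0.2049295 ]
pos [ 0.52   -0.2029  0.2053] ang 1.4662 tilt [ 1.e-04  2.e-04 -1.e+00] da 0.001 |step|mm 20.0 twist/row -0.0001
[-0.000,-0.000,0.020] tw -0.000
[-0.000,-0.000,0.020] tw -0.000
[-0.000,-0.000,0.020] tw -0.000
[-0.000,-0.000,0.020] tw -0.000
[-0.000,-0.000,0.020] tw -0.000
[-0.000,-0.000,0.020] tw -0.000
[-0.000,-0.000,0.020] tw -0.000
[-0.000,-0.000,0.020] tw -0.000
```

View pics/s10b.png

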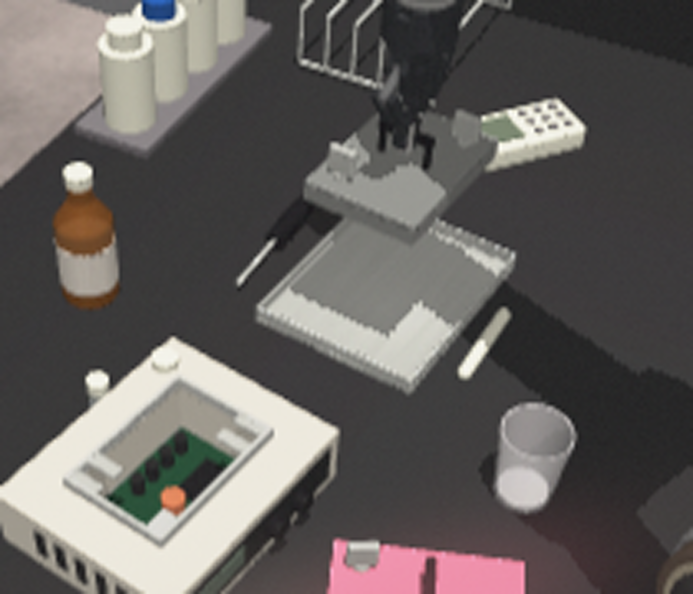

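View pics/w10.png

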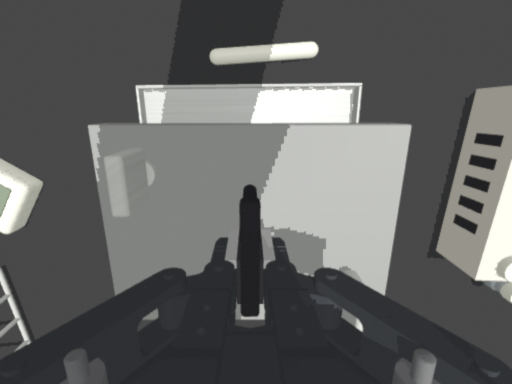

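Request:
move_arm --moves '[{"offset": [0, 0, 0.015], "twist": 0}, {"offset": [0, 0, 0.025], "twist": 0}, {"offset": [0, 0, 0.025], "twist": 0}, {"offset": [0, 0, 0.025], "twist": 0}, {"offset": [0, 0, 0.025], "twist": 0}]'

```text
time: 13.75
eef_pos: [0.5201, -0.2031, 0.0895]
eef_rot: [0.743, 0.669, 0.0, 0.0]
wrist_force: [0.2, -0.6, -5.6]
gripper_width: 0.0081
```

Request:
move_arm --moves '[{"offset": [0, 0, 0.02], "twist": 0}, {"offset": [0, 0, 0.01], "twist": 0}, {"offset": [0, 0, 0.006], "twist": 0}, {"offset": [0, 0, 0.004], "twist": 0}, {"offset": [0, 0, 0], "twist": 0}]'

```text
time: 14.17
eef_pos: [0.5202, -0.2037, 0.0505]
eef_rot: [0.743, 0.669, 0.0, 0.0]
wrist_force: [0.7, 0.0, -5.3]
gripper_width: 0.0085
```

Run:
```python
from h import *
o=manip.get_obs();print(o['wrist_force'],o['ft_torque'],o['gripper_width'],o['eef_pos'])
c=snap('side','s11')
cv2.imwrite('pics/s11b.png',cv2.resize(c['image'][80:220,220:380],None,fx=4.2,fy=4.2,interpolation=cv2.INTER_CUBIC))
```

```text
[ 0.71748901  0.04553016 -5.33914919] [ 0.02384782  0.00677142 -0.02483548] 0.008490860603178359 [ 0.52017115 -0.20365082  0.05052242]
```

View pics/s11b.png

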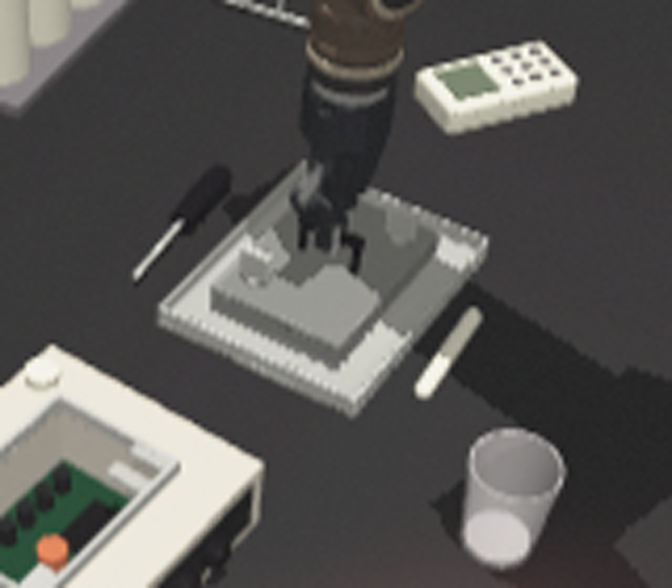

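The cover is inside the tray walls, a few mm above the floor.

Request:
move_arm --moves '[{"offset": [0, 0, 0.002], "twist": 0}, {"offset": [0, 0, 0.002], "twist": 0}, {"offset": [0, 0, 0.001], "twist": 0}, {"offset": [0, 0, 0], "twist": 0}]'

```text
time: 14.55
eef_pos: [0.5198, -0.2038, 0.0454]
eef_rot: [0.744, 0.669, 0.0, 0.0]
wrist_force: [-0.7, 0.3, -5.4]
gripper_width: 0.0085
```

Request:
move_arm --moves '[{"offset": [0, 0, 0.001], "twist": 0}, {"offset": [0, 0, 0.001], "twist": 0}, {"offset": [0, 0, 0], "twist": 0}]'

```text
time: 14.8
eef_pos: [0.5197, -0.2037, 0.0431]
eef_rot: [0.744, 0.669, -0.0, -0.0]
wrist_force: [-0.7, 0.1, -6.2]
gripper_width: 0.0083
```

Request:
move_arm --moves '[{"offset": [0, 0, 0.001], "twist": 0}, {"offset": [0, 0, 0], "twist": 0}, {"offset": [0, 0, 0], "twist": 0}]'

```text
time: 15.05
eef_pos: [0.5198, -0.2038, 0.0429]
eef_rot: [0.744, 0.669, 0.0, 0.0]
wrist_force: [-3.0, 1.0, 1.7]
gripper_width: 0.0084
```

Contact: the load has come off the wrist (−6 N to +1.7 N). Releasing.

Request:
move_arm --moves '[{"offset": [0, 0, 0], "twist": 0}, {"offset": [0, 0, 0], "twist": 0}, {"offset": [0, 0, 0], "twist": 0}, {"offset": [0, 0, 0], "twist": 0}]' --jaw 0.5

```text
time: 15.38
eef_pos: [0.5203, -0.2039, 0.0426]
eef_rot: [0.744, 0.669, 0.0, 0.0]
wrist_force: [-0.2, 0.5, -0.9]
gripper_width: 0.0428
```

Request:
move_arm --moves '[{"offset": [0, 0, -0.01], "twist": 0}, {"offset": [0, 0, -0.025], "twist": 0}, {"offset": [0, 0, -0.035], "twist": 0}, {"offset": [0, 0, -0.035], "twist": 0}, {"offset": [0, 0, -0.02], "twist": 0}]'

```text
time: 15.8
eef_pos: [0.5209, -0.2041, 0.1721]
eef_rot: [0.744, 0.669, 0.001, 0.002]
wrist_force: [0.6, -0.0, -0.3]
gripper_width: 0.0424
```

Request:
move_arm --moves '[{"offset": [0, -0.03, 0], "twist": 0}, {"offset": [0, -0.03, 0], "twist": 0}, {"offset": [0, -0.03, 0], "twist": 0}, {"offset": [0, 0, 0], "twist": 0}, {"offset": [0, 0, 0], "twist": 0}]'

```text
time: 16.22
eef_pos: [0.4296, -0.1943, 0.1686]
eef_rot: [0.744, 0.668, 0.0, 0.001]
wrist_force: [-0.5, 0.0, 0.0]
gripper_width: 0.0427
```

Run:
```python
from h import *
o=manip.get_obs();print(o['wrist_force'],o['gripper_width'],o['eef_pos'])
c=snap('side','s12');w=snap('wrist','w12');t=snap('top','t12')
cv2.imwrite('pics/w12b.png',cv2.resize(w['image'],(800,600)))
```

```text
[-0.54112173  0.04857893  0.02582253] 0.042669616528583657 [ 0.42963781 -0.19425826  0.16856243]
```

View pics/w12b.png

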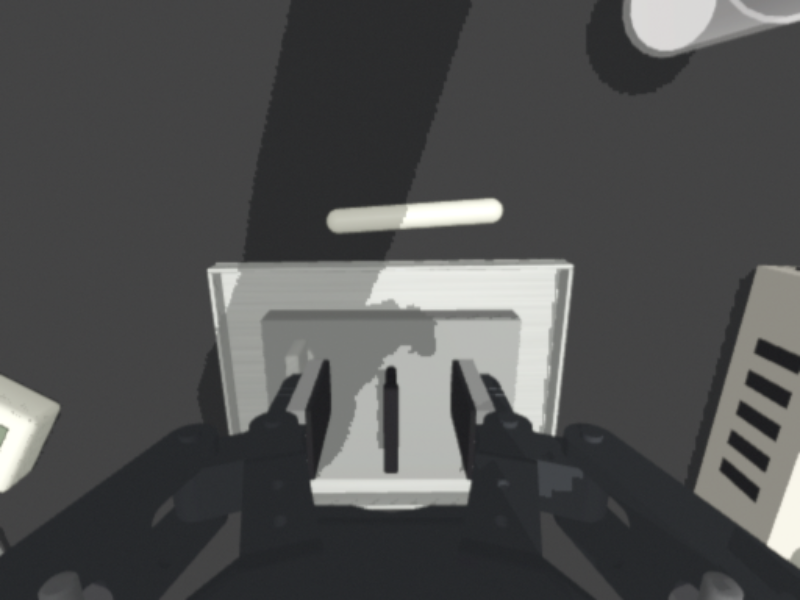

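View pics/t12.png

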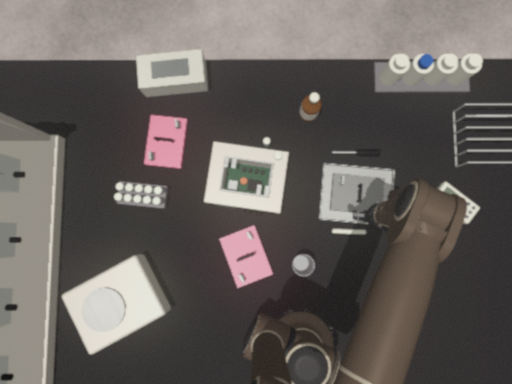

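View pics/s12.png

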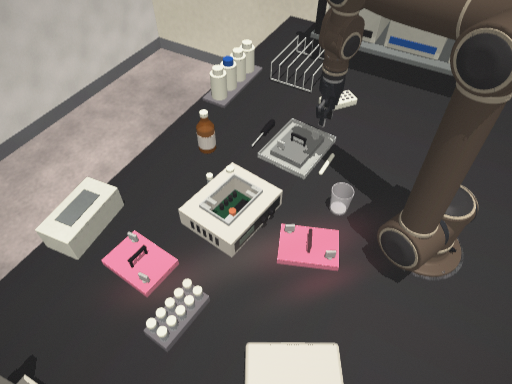

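The cover lies flat in the tray, with its bar at (391,420) in the wrist picture. The gripper is clear, and the vial (267,141) and rack (141,195) are unmoved in the top picture. One depth check for height and tilt, then I'll hand in.

Run:
```python
from h import *
c=load('w12')
P=np.array([pix(c,u,v) for v in range(206,300,2) for u in range(172,330,2)])
Q=P[(abs(P[:,2]-.027)<.006)];A=np.c_[Q[:,:2],np.ones(len(Q))];s=np.linalg.lstsq(A,Q[:,2],rcond=None)[0];print('plate z',np.median(Q[:,2]),'tilt',s[:2].round(4),len(Q))
H=P[abs(P[:,2]-.064)<.004];print('bar',H.mean(0).round(4),len(H))
manip.close_job()
```

```text
plate z 0.02816767843500989 tilt [-0.0006 -0.0006] 2338
bar [ 0.507  -0.2134  0.0643] 160
the job is handed in; nothing more can be done
```

I turned both thumbscrews anticlockwise to their stops, A first and then B, with the cover still seated. Then I lifted the cover straight up by its handle, set it down in the steel tray, let go and handed the job in. It took about 16 s of the 61 s allowed, and no verdict was reported.

- **Screws:** the turning moment rose to about 0.5 N m at each stop, and the camera showed both wings parallel to the bar before I lifted.
- **Cover in the tray:** the plate top measured 28 mm above the bench, where a cover lying on the tray floor should read 27 mm. Tilt was about 0.001 rad, and the gripper let go with its middle about 1 mm from the tray's centre. My last depth reading of the bar was about 1 cm from that point. Part of the bar was hidden by the fingers or outside the sampled area, so I don't trust that reading's centre; either way it is well inside the 60 mm limit.
- **Surroundings:** the vial and the rack were at the same pixels as at the start. The gripper was well clear of everything, with near-zero wrist force.

No check failed.

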